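# Clear the flask and raise the camera monopod to its second stop

## Task

A steel flask has been left hard up against the release button of the camera monopod: stand it upright on the round coaster on the bamboo tray and let go of it. Then squeeze the monopod's button in, pull the camera straight up past the first stop to the second, and finish still holding it fully up there with the button squeezed in, because the twist collar has not been tightened yet. Leave the other things where they are.

Things in the scene. Friction and masses are not known exactly. Their poses are not given: they have to be found in the camera images.
- monopod: Telescoping desk monopod for a video-visit camera, screwed to the worktop. Origin: on the worktop at the mast axis; z up. Three flat feet, 13 mm wide, at most 14 mm high, reach 114 mm from the axis at 30, 150 and 270 degrees from its +x axis. A 27 mm outer tube with a black 38 mm twist collar (top 168 mm above the worktop) guides the inner tube, which carries the grip block.
- grip_mid (a point): Middle of the black grip block on top of the inner tube, on the mast axis, level with the button: 192 mm above the worktop with the mast down, rising with it. Axes as the monopod's. The block is 34 mm (x) by 30 mm (y) by 44 mm (z), so its top is 22 mm above this point and free; the release button stands on its +y face.
- camera_mid (a point): Middle of the grey camera, 34 mm (x) by 58 mm (y) by 40 mm (z), carried by the mast in front of the grip block on its -x side: from 36 to 70 mm off the mast axis (lens to 80 mm), its top 1 mm below the block's top.
- button_face (a point): Middle of the outer face of the release button, a 12.5 mm wide, 20 mm high key standing 6 mm proud of the grip block's +y face (21 mm from the mast axis when out). It is pushed towards the axis (-y). Pinching the block across y, one finger on the button and the other on the ribbed -y face opposite, squeezes it in.
- release (a joint): How far the button is squeezed in, m: 0 out, 0.006 flush with the block. The locking pin is free from about 0.0025 on. A spring pushes it out: 2 N at the start, 5 N when flush.
- mast (a joint): How far the mast is pulled up, m: 0 down, 0.055 first stop, 0.110 second stop (solid top end). With the button out a pin locks it upwards and downwards at each of these; with the button held in it slides past the first stop. The moving part weighs 0.3 kg; with the button in it sinks when let go. Sliding friction 1 N.
- flask: Loose stainless steel flask, upright, 210 mm tall, about 0.3 kg: body 62 mm in diameter up to 163 mm, above it a black screw lid 55 mm in diameter and 47 mm high. Origin: centre of its underside; z up. It stands on the worktop between two feet of the monopod, on the button (+y) side, its axis 57 to 63 mm from the mast axis: draw it away from the mast before lifting, or its shoulder may catch under the button.
- coaster: Loose round white ceramic coaster, 104 mm in diameter, 8 mm thick, lying on the tray's floor. Origin: centre of its underside, 9 mm above the worktop; its top is 17 mm above the worktop.
- tray: Bamboo tray, 180 mm (x) by 330 mm (y), fixed to the worktop, floor 9 mm thick, rim 22 mm high and 9 mm thick. Origin: centre of its underside. The coaster, the steel cup and the pill pot stand in a row along its y axis, in any order.
- cup: Loose open stainless steel cup, 72 mm wide at the rim, 82 mm tall, on the tray. Origin: centre of its underside. Bystander.
- pill_pot: Loose blue silicone pill pot, 58 mm in diameter, 32 mm tall, on the tray. Origin: centre of its underside. Bystander.
- thermometer: Loose white digital thermometer lying flat near the monopod, about 130 mm long (x), 21 mm wide, 11 mm thick. Origin: underside, near its middle. Bystander.
- oximeter: Loose grey and white finger-clip pulse oximeter near the monopod, 58 x 34 x 30 mm. Origin: centre of its underside. Bystander.
- monitor: Loose grey blood pressure monitor, 115 x 150 x 68 mm, towards the far edge. Origin: centre of its underside. Bystander.
- pill_box: Loose seven-lid pill box, 60 x 215 x 25 mm, towards the far edge. Origin: centre of its underside. Bystander.
- tissue_box: Loose tissue box, 115 x 220 x 75 mm, towards the far edge. Origin: centre of its underside. Bystander.

How it is judged:
By the outcome, as a careful person would: the job done as asked, in the order asked, and still so for the second after the job is handed in, while the arm keeps its last pose, push and grip.
It also fails if it takes over 59 s, if anything falls off the work surface, if the arm or the gripper's body presses on something with over 40 N, if the wrist force passes 120 N, or if a joint passes its speed limit or range.

## Robot

A 6-joint arm with a two-finger parallel gripper is mounted at the origin on the work surface. World frame = base frame: x ahead of the robot, y to its left, z up, the work surface at z = 0. Lengths are in m, angles in rad, forces in N, time in s.
With the tool pointing down it reaches from about 0.275 to 0.825 m from the base axis. Payload 4.9 kg.
Tool frame: the origin (TCP) lies midway between the tips of the shut fingers; the grasp point (between the pads) lies 19 mm behind it (bot.grip_depth is the distance from the TCP to the grasp point, in m); y points along the fingers, x is the direction in which the jaws open and shut, and the axes are right-handed (so a half turn about y gives the same grasp; the last joint's range is limited). The gripper opens to 85 mm and grips with 20 to 120 N. Pads are 22 mm wide; open, the fingers measure 114 mm over their backs; the gripper's body (76 mm by 85 mm) begins 54 mm behind the grasp point. The pads swing forward as they close: fully open they stand 13 mm farther back than shut.
Start: joints at [1.037, 0.326, -0.193, 1.052, 0, 1.437], TCP at [0.214, 0.507, 0.209] pointing down, gripper open.
Joint ranges: [-2.65, 2.65], [-0.97, 1.79], [-1.3, 1.35], [-1.93, 2.1], [-1.47, 1.37], [-3.14, 3.14]. Speed limits (rad/s): [2.57, 2.57, 3.14, 3.14, 3.14, 3.14].

## Interface

Orientations are given as a unit quaternion [w, x, y, z].
In Python, from cell import bot gives the robot as it stands. Calls block until the motion is done:
- bot.move_pose(position, orientation): joint-space move of the TCP to a pose.
- bot.move_linear(position, speed=0.15, rotation=None, until_force=None): straight line of the TCP; rotation=None keeps the orientation; speed is the mean speed in m/s. With until_force (N) it stops when the force on the tool has changed by that much, and returns True; else False.
- bot.goto_joints(angles): joint-space move.
- bot.set_gripper(opening, grasp_force=None): opening from 0.0 (shut) to 1.0 (fully open); grasp_force is the grip in N (None keeps the last); returns when the fingers have stopped.
- bot.wait(seconds).
- bot.solve_ik(position, orientation): joint angles nearest the present ones, or None.
- bot.camera(name): name is "scene" or "top" or "wrist"; returns the picture (480x640x3 uint8, red, green, blue); there is no depth.
- bot.calibration(name): a dict with "mtx" (3x3 intrinsics, pixels), "k1" (the pictures are not rectified: a ray, as slopes to the right and down, at radius r is drawn at 1 + k1 r^2 times it, then the intrinsics apply), "extrinsics" (4x4, takes a point from world to camera coordinates); the wrist camera has in their place "hand_eye" (4x4, takes a point from camera to tool coordinates, whose origin is the TCP and whose axes are the tool frame's). Camera axes: x right, y down, z forward; pixel columns grow to the right and rows downward; lengths in m; the calibration is good to about 2 mm. A picture is of the moment at which its call begins: read the wrist's pose just before it. calibration takes no time and is no camera call.
A pose or a line that the arm cannot do raises bot.PlanningError and nothing moves.
- bot.close_job(): hands the job in, once; it reports no verdict.
Trained networks look in the newest picture that a camera, given by its name, has taken for a name from the list of things; names that differ only in an ending like _2 or _b are one class to them, and where a whole thing is asked for, a point or a joint stands for the part that bears it (a point fixed in the world has none). Each returns a list of dicts, best first, with "confidence" (0 to 1); they miss things now and then, are a little off and sometimes report something else, mostly with a low value. They report only what shows in the picture. A call takes as long as a camera call.
- bot.search_frame(camera, thing): "bbox" ([left, top, width, height] in pixels, round what is visible of it).
Readings, each from a call of its own:
- bot.read_clock(): time.
- bot.read_joint_positions(): joint angles.
- bot.read_joint_vel(): joint speeds.
- bot.read_joint_efforts(): joint torques, N m.
- bot.read_position(): TCP position.
- bot.read_tool_rot(): TCP orientation.
- bot.read_ft_force(): force on the tool from outside, world axes, zero at the start.
- bot.read_moment(): the same for the moment, N m.
- bot.read_gripper_width(): opening from 0.0 (shut) to 1.0 (fully open).
Only numpy, scipy, OpenCV 4.12 (cv2) and the standard library are available. Lean on these libraries where they do the work, as an engineer would, in place of code of your own. Each camera call takes 0.05 s, during which the arm holds its last target.

## Working session

There is one attempt and no reset: what is moved stays moved. The work goes in short steps, each a Python script; the robot and the scene stay as the last script left them, time stands still between calls to the robot, and variables do not carry over. Pictures are saved under pics/ and viewed, and the job is handed in when it is done.

```bash
ls; mkdir -p pics
python3 - <<'E'
from cell import bot
import cv2, numpy as np
np.set_printoptions(precision=4,suppress=True)
for n in ["scene","top","wrist"]:
    im=bot.camera(n); cv2.imwrite(f"pics/{n}0.png",im[:,:,::-1])
    c=bot.calibration(n); print(n,{k:np.array(v) for k,v in c.items()})
    for t in ["monopod","flask","coaster","tray","cup","pill_pot","thermometer","oximeter","camera_mid","grip_mid","button_face"]:
        print(t,[(d['bbox'],round(d['confidence'],2)) for d in bot.search_frame(n,t)[:2]])
print(bot.read_clock(),bot.read_position(),bot.read_tool_rot(),bot.grip_depth)
E
```

```text
pics
scene {'mtx': array([[518.82  ,   0.    , 323.0948],
       [  0.    , 518.82  , 238.1986],
       [  0.    ,   0.    ,   1.    ]]), 'k1': array(-0.0224), 'extrinsics': array([[ 0.8372,  0.5465, -0.0201, -0.5189],
       [ 0.2932, -0.4797, -0.827 , -0.0533],
       [-0.4616,  0.6865, -0.5618,  1.3731],
       [ 0.    ,  0.    ,  0.    ,  1.    ]])}
monopod [([225.0, 247.3, 81.2, 145.3], 0.69), ([222.3, 247.8, 40.1, 51.6], 0.51)]
flask [([183.3, 257.2, 52.7, 107.9], 0.6), ([223.2, 260.5, 5.7, 8.8], 0.42)]
coaster [([316.4, 211.9, 27.6, 26.7], 0.7)]
tray [([253.4, 185.1, 136.1, 90.2], 0.73)]
cup [([283.3, 211.6, 32.5, 44.0], 0.74)]
pill_pot [([332.0, 193.7, 25.2, 19.1], 0.67)]
thermometer [([266.1, 346.8, 53.9, 41.9], 0.85)]
oximeter [([250.2, 296.6, 27.6, 21.1], 0.75), ([183.2, 254.9, 50.7, 109.2], 0.22)]
camera_mid [([223.9, 246.2, 40.4, 49.7], 0.63)]
grip_mid [([225.5, 248.2, 39.3, 48.6], 0.72)]
button_face [([224.9, 263.0, 4.8, 6.7], 0.39)]
top {'mtx': array([[591.8524,   0.    , 331.0456],
       [  0.    , 591.8524, 234.389 ],
       [  0.    ,   0.    ,   1.    ]]), 'k1': a
[... 696 characters left out ...]
, ([389.3, 183.1, 95.0, 32.9], 0.16)]
button_face []
wrist {'mtx': array([[356.4247,   0.    , 316.3523],
       [  0.    , 356.4247, 246.3565],
       [  0.    ,   0.    ,   1.    ]]), 'k1': array(-0.0234), 'hand_eye': array([[ 1.    , -0.0001,  0.0006,  0.0005],
       [-0.0006, -0.2835,  0.959 , -0.1646],
       [ 0.0001, -0.959 , -0.2835,  0.0715],
       [ 0.    ,  0.    ,  0.    ,  1.    ]])}
monopod []
flask []
coaster []
tray [([86.0, 378.2, 222.7, 101.8], 0.94)]
cup []
pill_pot []
thermometer []
oximeter []
camera_mid [([86.5, 377.3, 223.8, 102.7], 0.39)]
grip_mid [([86.0, 377.8, 226.4, 102.2], 0.54)]
button_face []
1.8 [0.2141 0.5066 0.2087] [-0.5893  0.5893  0.3907 -0.3908] 0.0187
```

View pics/scene0.png

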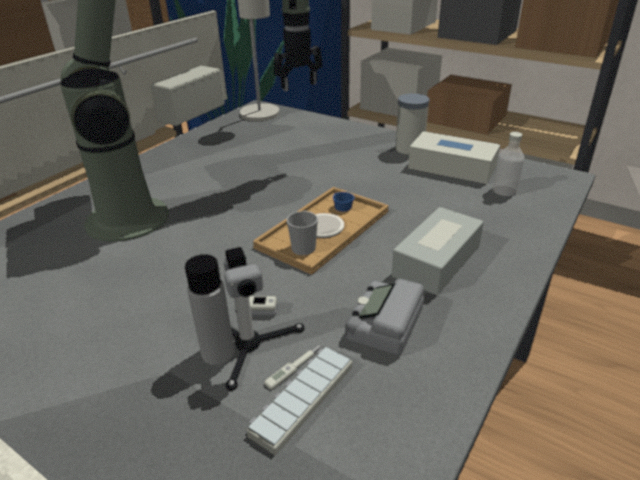

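View pics/top0.png

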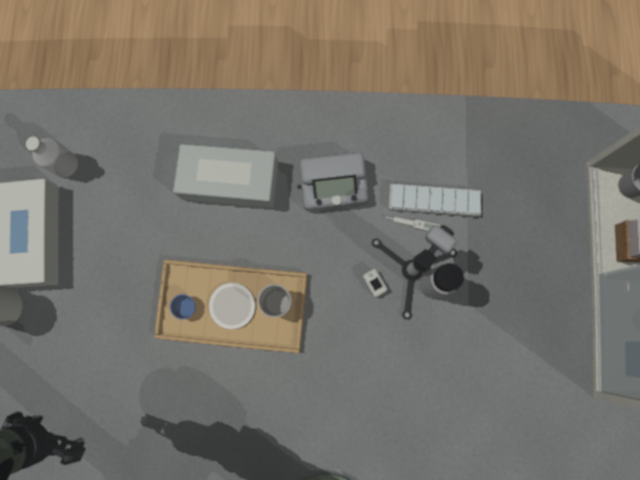

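View pics/wrist0.png

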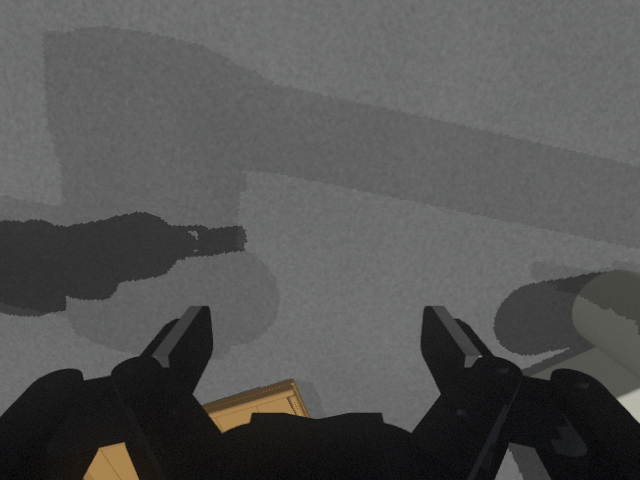

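Run:
```python
import cv2
a=cv2.imread('pics/scene0.png')[230:400,170:340]; cv2.imwrite('pics/scene0z.png',cv2.resize(a,None,fx=3.5,fy=3.5,interpolation=cv2.INTER_CUBIC))
a=cv2.imread('pics/top0.png')[180:340,340:500]; cv2.imwrite('pics/top0z.png',cv2.resize(a,None,fx=3.7,fy=3.7,interpolation=cv2.INTER_CUBIC))
```

```text
(no output)
```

View pics/scene0z.png

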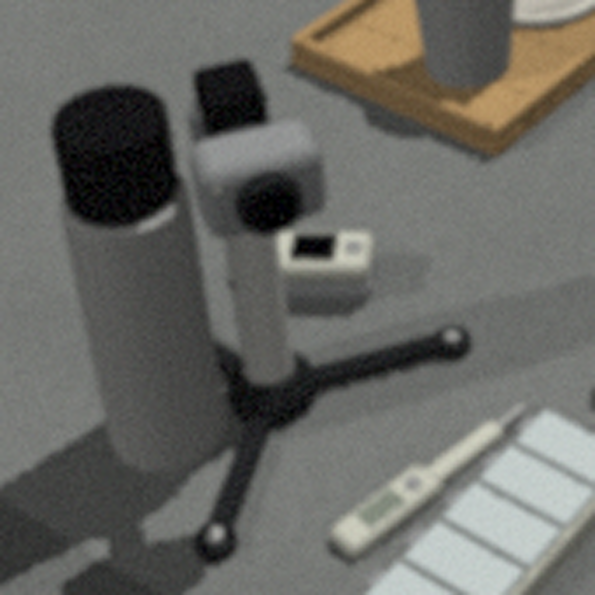

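View pics/top0z.png

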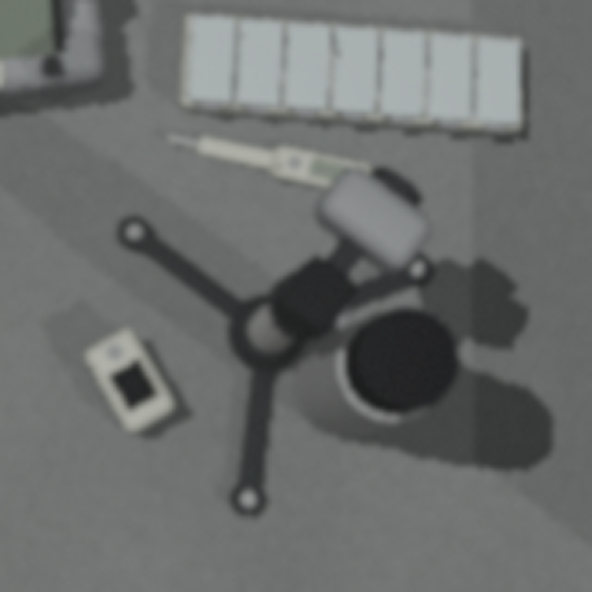

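The scene view shows the flask at (205,310) against the mast at (245,300), with the camera on the side away from the robot. In the top view the feet dots are at about (376,243), (453,253) and (407,315). The lid is at (447,278) and the coaster at (233,306), between the cup and the pill pot.

```bash
cat > h.py <<'E'
import numpy as np, cv2
from cell import bot
np.set_printoptions(precision=4,suppress=True)
from scipy.spatial.transform import Rotation as R
def cal(n):
    c=bot.calibration(n); K=np.array(c['mtx']); d=np.array([float(c['k1']),0,0,0])
    if 'extrinsics' in c: E=np.array(c['extrinsics'])
    else: E=None
    return K,d,E,c
def wristE(p,q):
    c=bot.calibration('wrist'); T=np.eye(4); T[:3,:3]=rot(q); T[:3,3]=p
    return np.linalg.inv(T@np.array(c['hand_eye']))
def rot(q): return R.from_quat([q[1],q[2],q[3],q[0]]).as_matrix()
def quat(M):
    a=R.from_matrix(M).as_quat(); return [a[3],a[0],a[1],a[2]]
def ray(n,px,E=None):
    K,d,E0,_=cal(n); E=E0 if E is None else E
    u=cv2.undistortPoints(np.array([[px]],float),K,d)[0,0]
    Rm=E[:3,:3]; o=-Rm.T@E[:3,3]; v=Rm.T@np.array([u[0],u[1],1]); return o,v/np.linalg.norm(v)
def atz(n,px,z,E=None):
    o,v=ray(n,px,E); return o+v*(z-o[2])/v[2]
def proj(n,P,E=None):
    K,d,E0,_=cal(n); E=E0 if E is None else E
    return cv2.projectPoints(np.array(P,float).reshape(-1,3),cv2.Rodrigues(E[:3,:3])[0],E[:3,3],K,d)[0][:,0]
def down(xdir):  # tool y = down, tool x along xdir (horizontal)
    x=np.array([np.cos(xdir),np.sin(xdir),0]); y=np.array([0,0,-1.]); z=np.cross(x,y)
    return quat(np.stack([x,y,z],1))
E
python3 - <<'E'
from h import *
print(rot(bot.read_tool_rot()))
F=[atz('top',p,0.012) for p in [(375.9,242.7),(453.2,253),(407,314.6)]]
F=np.array(F);print(F)
c=F.mean(0);print('c',c,np.linalg.norm(F-c,axis=1),np.degrees(np.arctan2((F-c)[:,1],(F-c)[:,0])))
G=[atz('scene',p,0.012) for p in [(170+455/3.5,230+340/3.5),(170+215/3.5,230+540/3.5)]];print(np.array(G))
print('lid',atz('top',(340+403/3.7,180+360/3.7),0.210), 'scene lid top', atz('scene',(170+112/3.5,230+112/3.5),0.21))
print('camera top',atz('top',(340+372/3.7,180+213/3.7),0.213))
print('grip top',atz('top',(340+315/3.7,180+295/3.7),0.214))
print('coaster',atz('top',(233.3,306.5),0.017),'pot',atz('top',(183.5,307),0.032),'cup',atz('top',(275.5,301),0.082))
print('tray',[atz('top',p,0.022)[:2] for p in [(166,262),(308.5,272),(301,353),(156,338)]])
print('coaster sc',atz('scene',(325,225.5),0.017))
print('oxi',atz('top',(375,283),0.03),'thermo',[atz('top',p,0.011) for p in [(387,218),(431.,226)]])
print('pillbox',[atz('top',p,0.025) for p in [(390,184),(481,215)]])
E
```

```text
[[ 0.3893 -0.     -0.9211]
 [ 0.9211 -0.      0.3893]
 [-0.     -1.      0.    ]]
[[ 0.6246 -0.0977  0.012 ]
 [ 0.6055 -0.2759  0.012 ]
 [ 0.4627 -0.1708  0.012 ]]
c [ 0.5643 -0.1815  0.012 ] [0.1032 0.1031 0.1021] [ 54.2632 -66.3968 173.9979]
[[ 0.6339 -0.103   0.012 ]
 [ 0.6145 -0.2801  0.012 ]]
lid [ 0.5313 -0.2266  0.21  ] scene lid top [ 0.5355 -0.2274  0.21  ]
camera top [ 0.6085 -0.2096  0.213 ]
grip top [ 0.564  -0.1792  0.214 ]
coaster [0.4695 0.221  0.017 ] pot [0.4639 0.331  0.032 ] cup [0.4821 0.12   0.082 ]
tray [array([0.565 , 0.3805]), array([0.5521, 0.0538]), array([0.3712, 0.0646]), array([0.3922, 0.3927])]
coaster sc [0.4821 0.2202 0.017 ]
oxi [ 0.5308 -0.0959  0.03  ] thermo [array([ 0.683 , -0.1225,  0.011 ]), array([ 0.6672, -0.2246,  0.011 ])]
pillbox [array([ 0.7603, -0.1272,  0.025 ]), array([ 0.6937, -0.3386,  0.025 ])]
```

Run:
```python
from h import *
th=np.radians(143.95)
for nm,p in [('fl',(0.531,-0.228)),('mono',(0.564,-0.1805)),('coast',(0.471,0.221))]:
    for a in [th,th+np.pi,th+np.pi/2,th-np.pi/2,0,np.pi,np.pi/2,-np.pi/2]:
        q=down(a); print(nm,round(np.degrees(a)%360), [ (lambda s: None if s is None else np.array(s))(bot.solve_ik([*p,z],q)) for z in (0.16,0.42)])
```

```text
fl 144 [array([-0.5333,  0.4128, -0.1933,  0.9648,  0.    , -1.4749]), array([-0.5333,  0.3508,  0.3732,  1.5932,  0.    , -1.4749])]
fl 324 [array([-0.5333,  0.4128, -0.1933,  0.9648,  0.    ,  1.6667]), array([-0.5333,  0.3508,  0.3732,  1.5932,  0.    ,  1.6667])]
fl 234 [array([-0.5333,  0.4128, -0.1933,  0.9648,  0.    , -3.0457]), array([-0.5333,  0.3508,  0.3732,  1.5932,  0.    , -3.0457])]
fl 54 [array([-0.5333,  0.4128, -0.1933,  0.9648,  0.    ,  0.0959]), array([-0.5333,  0.3508,  0.3732,  1.5932,  0.    ,  0.0959])]
fl 0 [array([-0.5333,  0.4128, -0.1933,  0.9648,  0.    ,  1.0375]), array([-0.5333,  0.3508,  0.3732,  1.5932,  0.    ,  1.0375])]
fl 180 [array([-0.5333,  0.4128, -0.1933,  0.9648,  0.    , -2.1041]), array([-0.5333,  0.3508,  0.3732,  1.5932,  0.    , -2.1041])]
fl 90 [array([-0.5333,  0.4128, -0.1933,  0.9648,  0.    , -0.5333]), array([-0.5333,  0.3508,  0.3732,  1.5932,  0.    , -0.5333])]
fl 270 [array([-0.5333,  0.4128, -0.1933,  0.9648,  0.    ,  2.6083]), array([-0.5333,  0.3508,  0.3732,  1.5932,  0.    ,  2.6083])]
mono 144 [array([-0.4343,  0.438
[... 1419 characters left out ...]
 0.203 ,  1.5475,  0.    , -2.2156])]
coast 54 [array([ 0.2968,  0.3108, -0.3464,  0.9136,  0.    ,  0.926 ]), array([0.2968, 0.2263, 0.203 , 1.5475, 0.    , 0.926 ])]
coast 0 [array([ 0.2968,  0.3108, -0.3464,  0.9136,  0.    ,  1.8676]), array([0.2968, 0.2263, 0.203 , 1.5475, 0.    , 1.8676])]
coast 180 [array([ 0.2968,  0.3108, -0.3464,  0.9136,  0.    , -1.274 ]), array([ 0.2968,  0.2263,  0.203 ,  1.5475,  0.    , -1.274 ])]
coast 90 [array([ 0.2968,  0.3108, -0.3464,  0.9136,  0.    ,  0.2968]), array([0.2968, 0.2263, 0.203 , 1.5475, 0.    , 0.2968])]
coast 270 [array([ 0.2968,  0.3108, -0.3464,  0.9136,  0.    , -2.8448]), array([ 0.2968,  0.2263,  0.203 ,  1.5475,  0.    , -2.8448])]
```

Run:
```python
from h import *
def look(nm,pos,yaw,things):
    bot.move_pose(pos,down(yaw)); 
    p=bot.read_position();q=bot.read_tool_rot(); im=bot.camera('wrist'); cv2.imwrite(f'pics/{nm}.png',im[:,:,::-1])
    np.savez(f'{nm}.npz',p=p,q=q)
    for t in things: print(t,[(d['bbox'],round(d['confidence'],2)) for d in bot.search_frame('wrist',t)[:2]])
    print(p,bot.read_clock())
look('w1',[0.47,0.25,0.40],0,['coaster','cup','pill_pot'])
u=np.array([-0.5885,-0.8085]); 
look('w2',[*(np.array([0.564,-0.1805])+0.03*-u),0.42],np.radians(-36.05),['flask','grip_mid','camera_mid','button_face'])
```

```text
coaster [([287.6, 173.2, 64.2, 65.7], 0.58)]
cup [([304.3, 249.7, 49.2, 59.6], 0.73)]
pill_pot [([291.4, 112.4, 43.5, 40.8], 0.87)]
[0.4694 0.2507 0.3993] 3.5167
flask [([294.2, 238.1, 51.5, 69.3], 0.69)]
grip_mid [([301.7, 208.9, 90.8, 55.3], 0.64)]
camera_mid [([301.8, 209.4, 87.4, 54.3], 0.9)]
button_face [([256.2, 135.0, 137.4, 132.0], 0.46)]
[ 0.5818 -0.1551  0.4202] 5.325
```

View pics/w1.png

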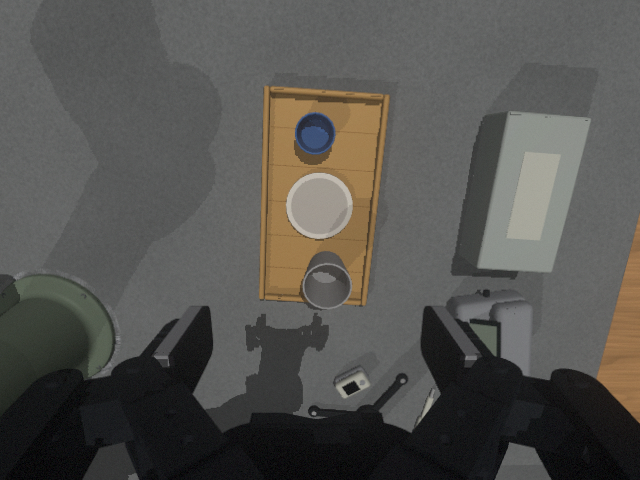

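View pics/w2.png

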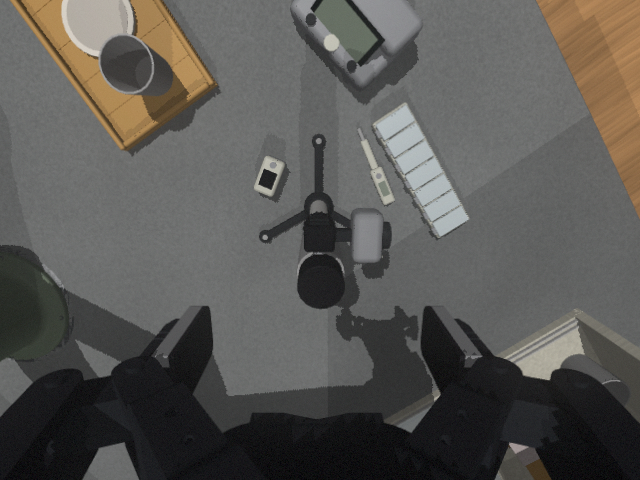

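w1 shows the coaster centred at (320,206), between the pot at (315,133) and the cup at (326,287). In w2 the block is at (319,233), the lid at (320,284), the camera at (367,236), and the visible foot dots at (319,141) and (266,237).

Run:
```python
from h import *
a=cv2.imread('pics/w2.png')[125:325,240:420]; cv2.imwrite('pics/w2z.png',cv2.resize(a,None,fx=3,fy=3,interpolation=cv2.INTER_CUBIC))
d=np.load('w1.npz'); E=wristE(d['p'],d['q'])
print('coaster',atz('wrist',(319.8,206),0.017,E),'r',atz('wrist',(287.5,206),0.017,E),atz('wrist',(352,206),0.017,E))
print('tray corners',[atz('wrist',p,0.022,E)[:2] for p in [(266,88),(388,96),(366,305),(260,299)]])
print('pot',atz('wrist',(315,133),0.032,E),'cup',atz('wrist',(326.5,286.5),0.082,E))
d=np.load('w2.npz'); E=wristE(d['p'],d['q'])
print('lid',atz('wrist',(320.3,283),0.21,E),'block',atz('wrist',(319.5,235),0.214,E),'feet',[atz('wrist',p,0.012,E) for p in [(319,141),(265.5,237.5)]],'cam',atz('wrist',(367,234.5),0.213,E))
u=np.array([-0.5885,-0.8085]);x=np.array([-.8085,.5885]); m=np.array([0.564,-0.1805])
print(proj('wrist',[[*m,0.214],[*m,0.168],[*(m+u*.06),.21],[*(m-x*.053),.213]],E))
```

```text
coaster [0.4748 0.2274 0.017 ] r [0.4247 0.2273 0.017 ] [0.5246 0.2275 0.017 ]
tray corners [array([0.3983, 0.3961]), array([0.5707, 0.3859]), array([0.5525, 0.062 ]), array([0.3762, 0.0725])]
pot [0.4673 0.3351 0.032 ] cup [0.4844 0.1204 0.082 ]
lid [ 0.5383 -0.2234  0.21  ] block [ 0.5709 -0.1765  0.214 ] feet [array([ 0.6288, -0.098 ,  0.012 ]), array([ 0.4665, -0.1708,  0.012 ])] cam [ 0.6126 -0.2063  0.213 ]
[[316.4381 241.5375]
 [316.4126 231.2681]
 [316.3424 291.3522]
 [365.3576 241.366 ]]
```

View pics/w2z.png

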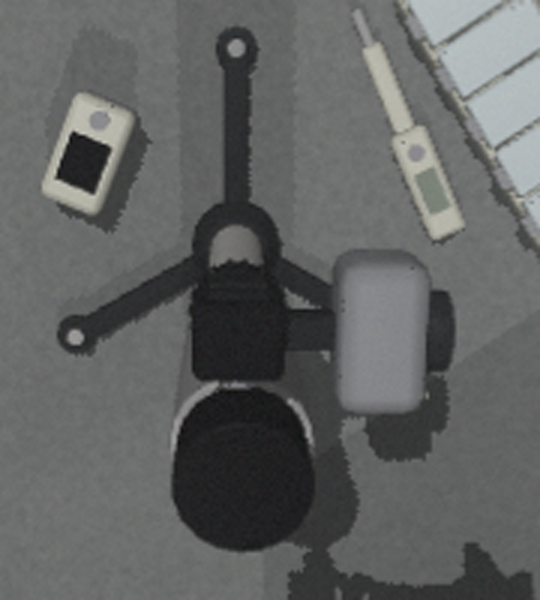

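Run:
```python
from h import *
d=np.load('w2.npz'); E=wristE(d['p'],d['q'])
m=atz('wrist',(319.4,237.7),.214,E);l=atz('wrist',(320.8,284.3),.21,E)
print('lid',l,'block',m,np.linalg.norm((l-m)[:2]))
# top fit for axis & coaster cross-check: edges of tray etc in top
for p in [[*m[:2],.214],[*l[:2],.21],[.5659,-.1790,.214]]: print(proj('top',[p]),proj('scene',[p]))
# go above flask w/ final yaw, closer look
u=np.array([-0.5885,-0.8085]); f=(l[:2]+np.array([.5313,-.2266]))/2
bot.move_pose([*(f-0.01*u),0.30],down(np.radians(-36.05)))
p=bot.read_position();q=bot.read_tool_rot(); im=bot.camera('wrist'); cv2.imwrite('pics/w3.png',im[:,:,::-1]); np.savez('w3.npz',p=p,q=q); print(p,bot.read_clock(),f)
E3=wristE(p,q); print(proj('wrist',[[*f,.21],[*m[:2],.214],l],E3))
```

```text
lid [ 0.5378 -0.225   0.21  ] block [ 0.5691 -0.1789  0.214 ] 0.05567303190427994
[[424.9749 257.099 ]] [[236.7246 251.6002]]
[[448.0719 273.907 ]] [[204.098  261.7028]]
[[425.0184 258.7368]] [[235.2352 251.0468]]
[ 0.541  -0.2176  0.3011] 5.9917 [ 0.5346 -0.2258]
[[315.2436 256.2648]
 [315.6229 178.6035]
 [318.1256 252.9931]]
```

View pics/w3.png

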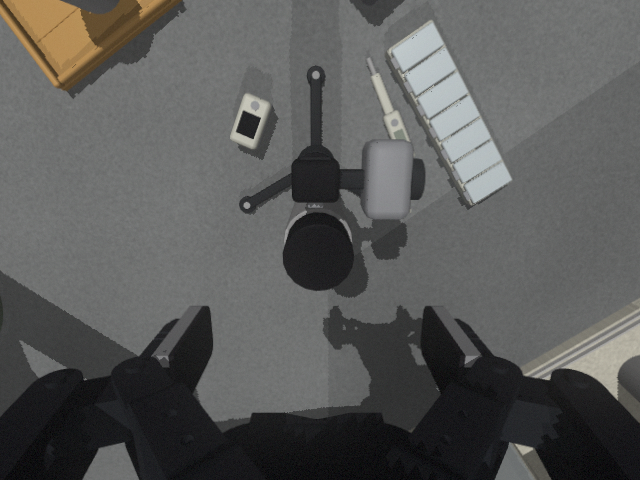

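w3 shows the lid's top at (318,255) and the block's top at (316,181), which puts the flask near (0.5366,-0.2266) and the mast near (0.568,-0.1805). Next I grasp the flask.

Run:
```python
from h import *
u=np.array([-0.5885,-0.8085]); f=np.array([.5366,-.2268])
print(bot.move_linear([*f,.235],speed=.15))
print('hit',bot.move_linear([*f,.167],speed=.08,until_force=8))
print(bot.read_position(),bot.read_ft_force())
bot.set_gripper(0.0,grasp_force=45)
print('w',bot.read_gripper_width(),bot.read_ft_force(),bot.read_position(),bot.read_clock())
im=bot.camera('scene'); cv2.imwrite('pics/s4.png',cv2.resize(im[200:400,150:350,::-1],None,fx=3,fy=3))
```

```text
False
hit False
[ 0.537  -0.227   0.1676] [-0.0421 -0.4924 -0.2738]
w 0.6216356380358866 [-0.5565  0.3623  5.7171] [ 0.537  -0.227   0.1679] 7.9917
```

View pics/s4.png

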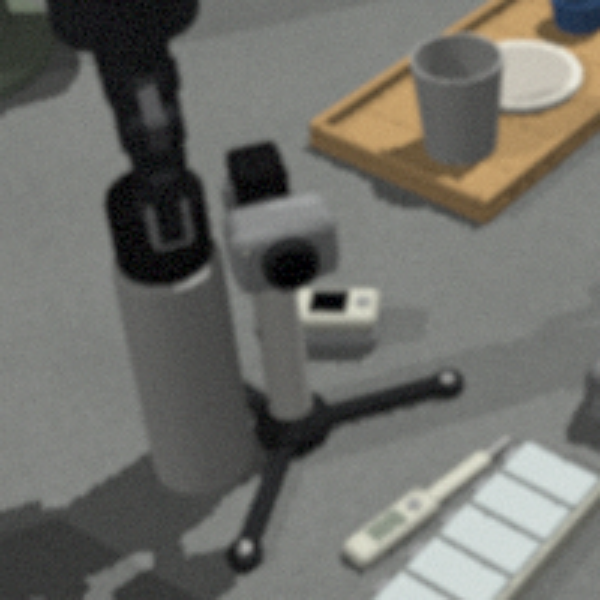

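Run:
```python
from h import *
u=np.array([-0.5885,-0.8085]); f=np.array([.537,-.227])
bot.move_linear([*f,.171],speed=.05)
print(bot.read_ft_force())
bot.move_linear([*(f+u*.085),.172],speed=.1)
print(bot.read_ft_force(),bot.read_gripper_width())
bot.move_linear([*(f+u*.09),.32],speed=.2)
bot.move_linear([.39,-.12,.32],speed=.25)
bot.move_linear([.473,.225,.32],speed=.25)
print(bot.read_ft_force(),bot.read_gripper_width(),bot.read_position(),bot.read_clock())
for n in ['scene','wrist']:
    im=bot.camera(n); cv2.imwrite(f'pics/{n}5.png',im[:,:,::-1])
```

```text
[ 0.5695 -0.6017 -4.2382]
[-0.0472 -0.3537 -5.0736] 0.6224632545683241
[-0.0779 -0.2705 -4.265 ] 0.6192816257007946 [0.4729 0.224  0.32  ] 12.7083
```

View pics/scene5.png

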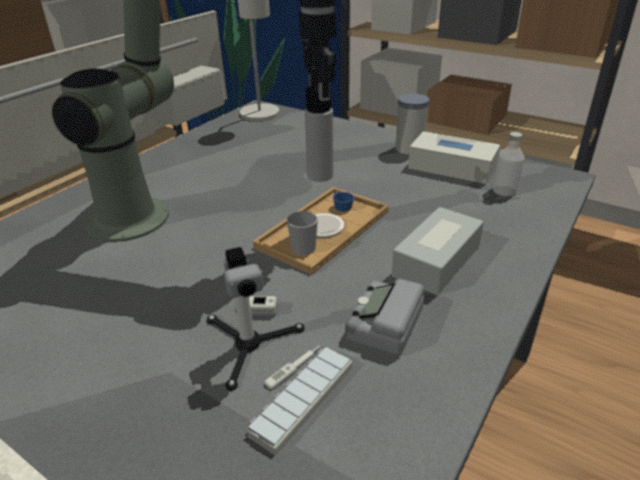

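View pics/wrist5.png

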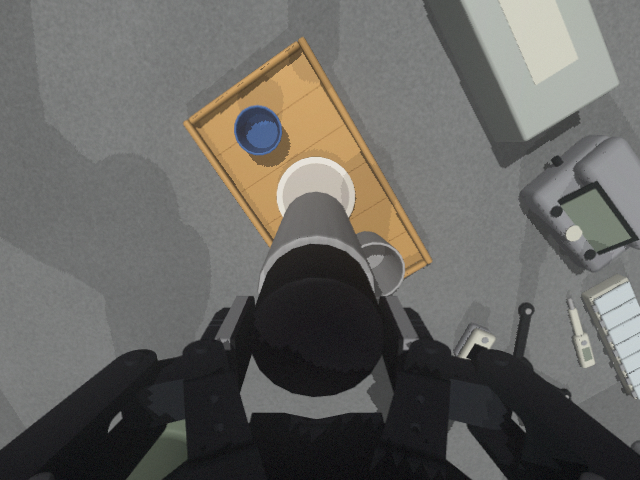

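The scene view shows the flask hanging upright at (320,145) over the tray. The wrist view shows the coaster centred at about (316,195), which I use to correct the target.

Run:
```python
from h import *
p=bot.read_position();q=bot.read_tool_rot();E=wristE(p,q)
c=atz('wrist',(316,195.5),.017,E);print(c,atz('wrist',(277.5,195.5),.017,E)-atz('wrist',(354.5,195.5),.017,E))
t=np.array([.5*c[0]+.5*.473,.5*c[1]+.5*.225]); print(t)
bot.move_linear([*t,.22],speed=.2)
print('hit',bot.move_linear([*t,.180],speed=.03,until_force=3))
print(bot.read_position(),bot.read_ft_force())
for n in ['scene','wrist']:
    im=bot.camera(n); cv2.imwrite(f'pics/{n}6.png',im[:,:,::-1])
print(bot.read_clock())
```

```text
[0.4757 0.2276 0.017 ] [-0.0817  0.0597  0.    ]
[0.4744 0.2263]
hit True
[0.4741 0.2263 0.1849] [-0.5034 -0.4156  5.6527]
14.6167
```

View pics/scene6.png

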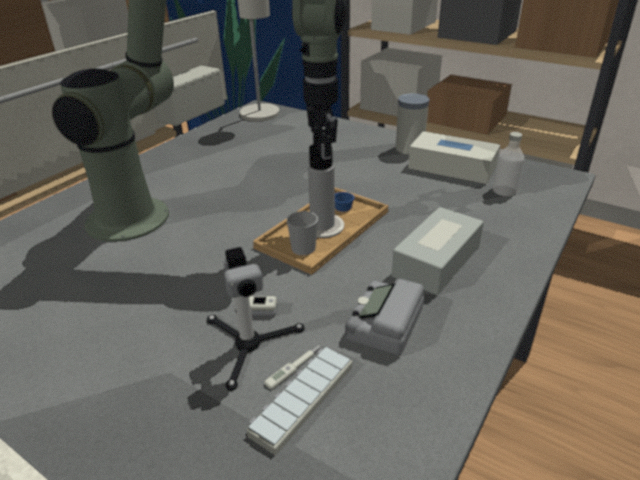

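View pics/wrist6.png

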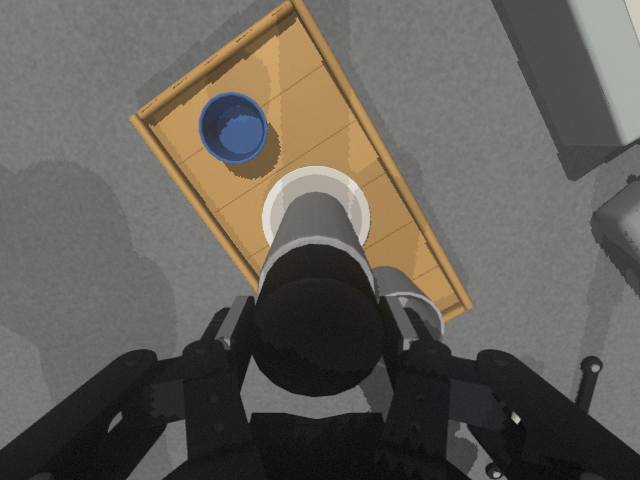

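Contact came at z = 0.185, as predicted, and the flask stands centred on the coaster. I release it and look at the mast with the pinching yaw.

Run:
```python
from h import *
bot.set_gripper(1.0)
p=bot.read_position(); print(bot.read_ft_force())
bot.move_linear([p[0],p[1],.30],speed=.15)
yaw=np.radians(53.95); m=np.array([.567,-.1805]); xm=np.array([-.8085,.5885])
bot.move_pose([*(m+.03*xm),.32],down(yaw))
p=bot.read_position();q=bot.read_tool_rot(); np.savez('w7.npz',p=p,q=q)
for n in ['scene','wrist','top']:
    im=bot.camera(n); cv2.imwrite(f'pics/{n}7.png',im[:,:,::-1])
E=wristE(p,q); print(p,proj('wrist',[[*m,.214],[*m,.168]],E),bot.read_clock())
```

```text
[0.6634 0.639  0.0554]
[ 0.5427 -0.1624  0.3198] [[314.8649 272.5908]
 [315.0212 255.1545]] 18.0917
```

View pics/scene7.png

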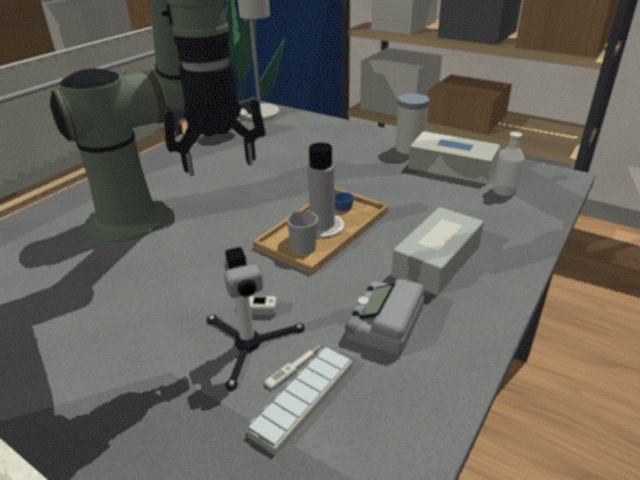

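View pics/wrist7.png

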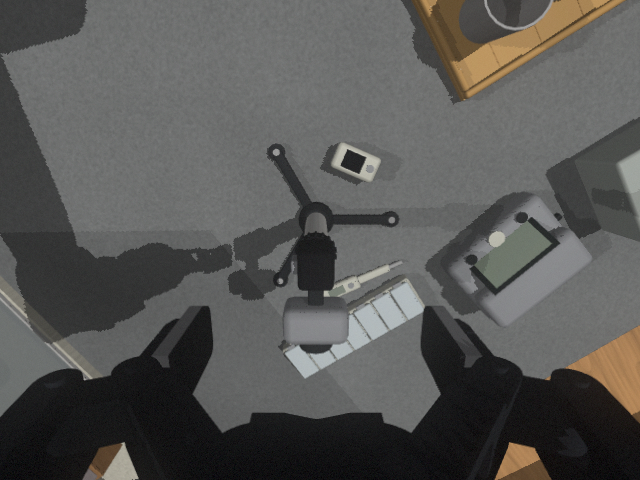

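View pics/top7.png

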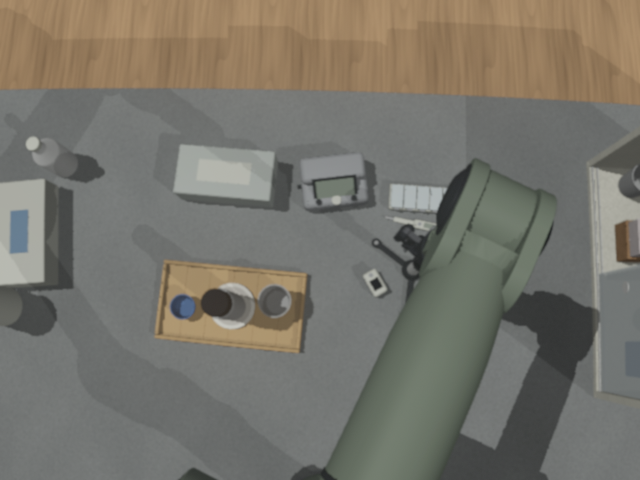

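The flask stands upright at (321,190) in the scene view. The wrist view shows the block at about (316,268), with the mast in line between the fingers. I zoom in to measure.

Run:
```python
from h import *
a=cv2.imread('pics/wrist7.png')[190:370,240:400]; cv2.imwrite('pics/w7z.png',cv2.resize(a,None,fx=3.3,fy=3.3,interpolation=cv2.INTER_CUBIC))
# brightened
b=np.clip(a.astype(float)*2.5,0,255).astype(np.uint8); cv2.imwrite('pics/w7zb.png',cv2.resize(b,None,fx=3.3,fy=3.3,interpolation=cv2.INTER_CUBIC))
```

```text
(no output)
```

View pics/w7zb.png

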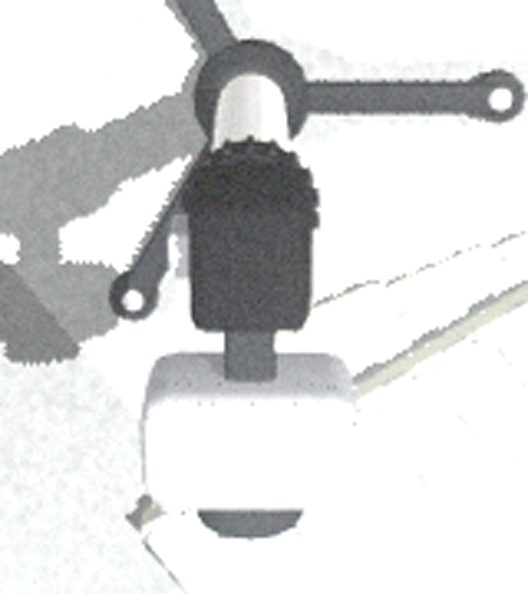

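Run:
```python
from h import *
d=np.load('w7.npz');E=wristE(d['p'],d['q'])
m=atz('wrist',(316.4,269.1),.214,E);print('block',m)
for px,z in [((240+250/3.3,190+95/3.3),.0)]: print(atz('wrist',px,z,E))
feet=[atz('wrist',(240+a/3.3,190+b/3.3),.012,E) for a,b in [(500,97),(133,298)]];print(feet)
f3=atz('wrist',(276,152),.012,E);F=np.array(feet+[f3]);c=F.mean(0);print(f3,c,np.linalg.norm(F-c,axis=1),(np.degrees(np.arctan2((F-c)[:,1],(F-c)[:,0]))-[270,150,30])%360)
cm=atz('wrist',(240+249/3.3,190+430/3.3),.2125,E);print('cam',cm)
u=np.array([-0.5885,-0.8085]);x=np.array([-.8085,.5885])
for t in [m,c]: print('tool offset along jaw(-u)',(t[:2]-d['p'][:2])@-u,'along x',(t[:2]-d['p'][:2])@x)
```

```text
block [ 0.5653 -0.1777  0.214 ]
[ 0.5683 -0.1807  0.    ]
[array([ 0.6272, -0.0968,  0.012 ]), array([ 0.6086, -0.2725,  0.012 ])]
[ 0.4655 -0.169   0.012 ] [ 0.5671 -0.1794  0.012 ] [0.1022 0.1019 0.1022] [143.9803 144.057  144.151 ]
cam [ 0.6026 -0.2059  0.2125]
tool offset along jaw(-u) 0.0008427990109947294 along x -0.027290664849980027
tool offset along jaw(-u) 0.0005224181596866371 along x -0.029740667253157646
```

Run:
```python
from h import *
m=np.array([.566,-.1785]); u=np.array([-0.5885,-0.8085])
bot.move_linear([*m,.25],speed=.15)
print('hit',bot.move_linear([*m,.174],speed=.08,until_force=6))
print(bot.read_position(),bot.read_ft_force())
bot.set_gripper(0.0,grasp_force=25)
F=np.array(bot.read_ft_force());print('w',bot.read_gripper_width(),F,'jaw',F[:2]@u,bot.read_moment(),bot.read_position(),bot.read_clock())
im=bot.camera('wrist'); cv2.imwrite('pics/wrist8.png',im[:,:,::-1])
im=bot.camera('scene'); cv2.imwrite('pics/s8.png',cv2.resize(im[180:400,130:350,::-1],None,fx=2.7,fy=2.7))
```

```text
hit False
[ 0.5664 -0.1787  0.1746] [-0.3632  0.1996 -0.15  ]
w 0.3471076995600456 [-4.5286 -4.9915  4.2895] jaw 6.700715803818325 [-0.8371  0.8381  0.0118] [ 0.5654 -0.1799  0.1746] 20.3917
```

View pics/wrist8.png

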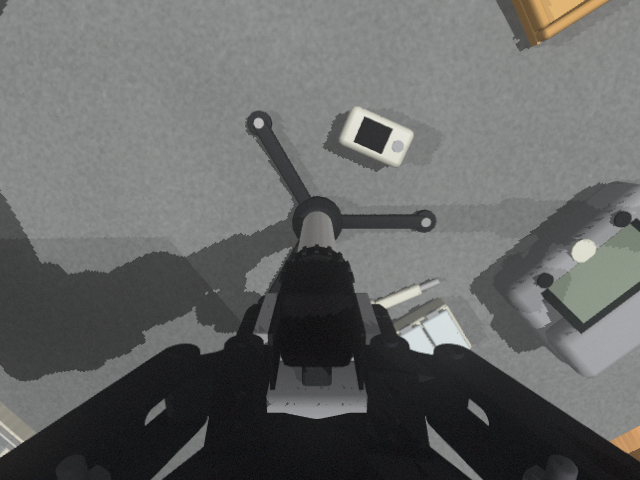

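View pics/s8.png

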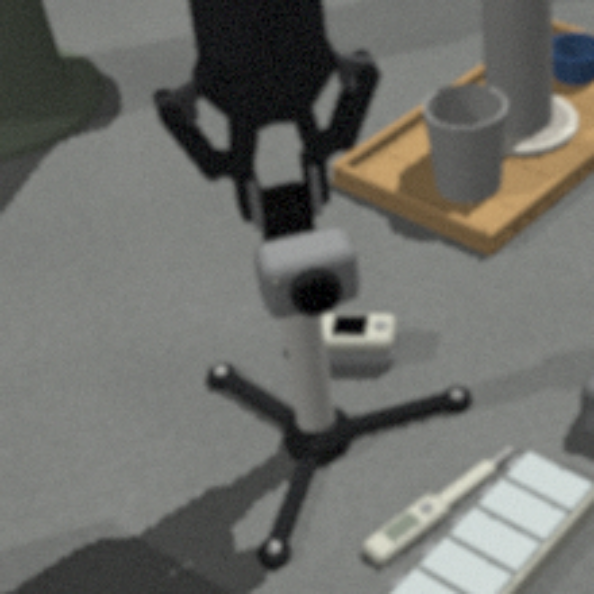

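Width 0.347 (about 29.5 mm) means the block is pinched with the button flush. The 6.7 N side force says the mast is about 1.5 mm further towards +y. I relieve that, firm up the grip and lift.

Run:
```python
from h import *
u=np.array([-0.5885,-0.8085])
m=np.array([.5652,-.1800])
bot.move_linear([*m,.1746],speed=.02)
F=np.array(bot.read_ft_force());print(F,F[:2]@u,bot.read_position())
bot.set_gripper(0.0,grasp_force=65)
F=np.array(bot.read_ft_force());print('w',bot.read_gripper_width(),F,F[:2]@u)
print('hit',bot.move_linear([*m,.2296],speed=.05,until_force=20))
F=np.array(bot.read_ft_force());print(F,F[:2]@u,bot.read_position(),bot.read_gripper_width(),bot.read_clock())
```

```text
[ 0.2143 -0.2027  1.1207] 0.03772751887182164 [ 0.5654 -0.1799  0.1746]
w 0.33456638419894463 [-0.1441  0.8794  3.1756] -0.6262272612053033
hit False
[ 3.4918  1.9332 -1.9747] -3.617895780837397 [ 0.5653 -0.1799  0.2296] 0.3333876366174632 22.2083
```

Run:
```python
from h import *
u=np.array([-0.5885,-0.8085])
m=np.array([.5652,-.1800])
im=bot.camera('scene'); cv2.imwrite('pics/s9.png',cv2.resize(im[150:400,130:380,::-1],None,fx=2.3,fy=2.3))
print('hit',bot.move_linear([*m,.278],speed=.06,until_force=20))
print(np.array(bot.read_ft_force()),bot.read_position())
print('hit',bot.move_linear([*m,.293],speed=.02,until_force=12))
bot.wait(.3)
F=np.array(bot.read_ft_force());print(F,F[:2]@u,bot.read_position(),bot.read_gripper_width(),bot.read_clock())
for n in ['scene','wrist','top']:
    im=bot.camera(n); cv2.imwrite(f'pics/{n}10.png',im[:,:,::-1])
im=bot.camera('scene'); cv2.imwrite('pics/s10.png',cv2.resize(im[150:400,130:380,::-1],None,fx=2.3,fy=2.3))
```

```text
hit False
[ 4.2976  0.5098 -2.9305] [ 0.5653 -0.1799  0.278 ]
hit True
[ 0.8018 -2.4827 -2.1659] 1.535376714076992 [ 0.5653 -0.1798  0.284 ] 0.333265140785131 24.0083
```

View pics/s10.png

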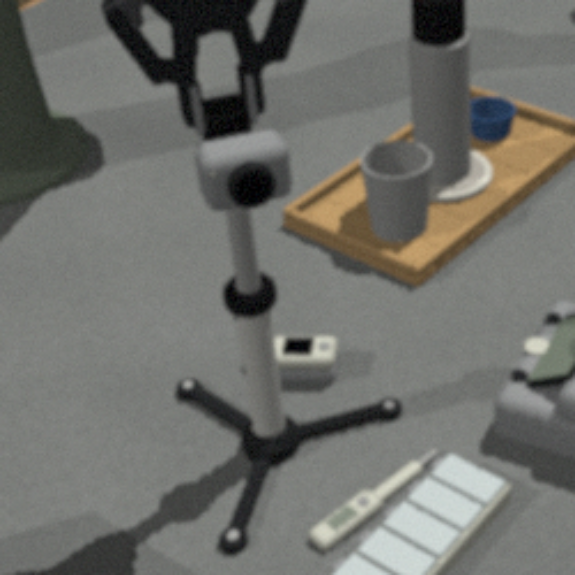

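View pics/wrist10.png

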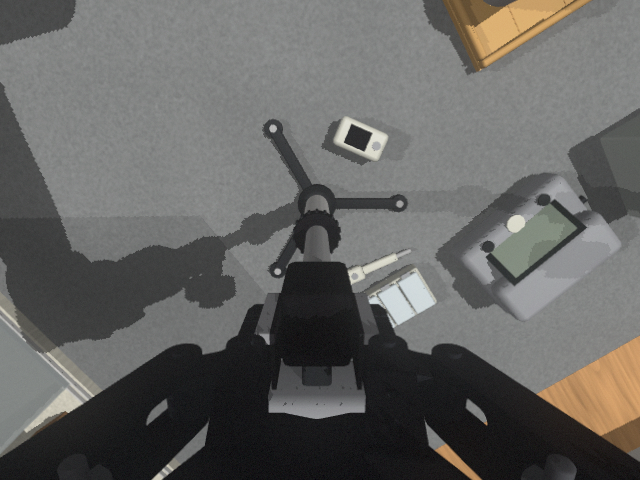

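View pics/s9.png

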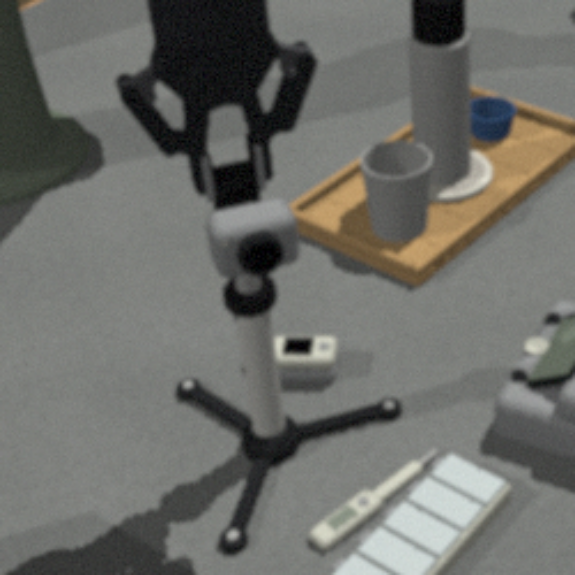

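The mast stopped at a rise of about 0.1094 m, as expected for the second stop. The scene view shows the inner tube well out of the collar. The push has relaxed to just the weight, so I add a slight upward preload.

Run:
```python
from h import *
m=np.array([.5652,-.1800])
for z in (.2855,.2870,.2885):
    bot.move_linear([*m,z],speed=.02); bot.wait(.2)
    F=np.array(bot.read_ft_force());print(z,F,bot.read_position(),bot.read_gripper_width())
    if F[2]<-12: break
print(bot.read_clock())
```

```text
0.2855 [ 4.7177 -1.901  -9.6056] [ 0.5653 -0.1798  0.2849] 0.33088113620654197
0.287 [  6.2905  -2.4247 -17.4383] [ 0.5652 -0.1798  0.285 ] 0.3298605705433455
25.1083
```

Run:
```python
from h import *
bot.wait(1.0)
print(bot.read_ft_force(),bot.read_position(),bot.read_gripper_width())
im=bot.camera('scene'); cv2.imwrite('pics/scene11.png',im[:,:,::-1])
for n in ('flask','coaster','camera_mid'): print(n,bot.search_frame('scene',n)[:1])
# expected camera centre at full rise
mm=np.array([.5653,-.1798]);x=np.array([-.8085,.5885])
for z in (.193+.11,.193+.10): print(z,proj('scene',[[*(mm-.053*x),z]]))
print(bot.read_clock())
```

```text
[  6.3411  -2.611  -17.2791] [ 0.5652 -0.1798  0.285 ] 0.33056292364501244
flask [{'bbox': [306.1, 143.8, 30.7, 91.1], 'confidence': 0.78}]
coaster [{'bbox': [318.8, 214.8, 24.5, 26.4], 'confidence': 0.84}]
camera_mid [{'bbox': [211.7, 189.8, 46.0, 85.8], 'confidence': 0.92}]
0.303 [[235.6359 221.9635]]
0.29300000000000004 [[236.3947 227.5564]]
26.3083
```

View pics/scene11.png

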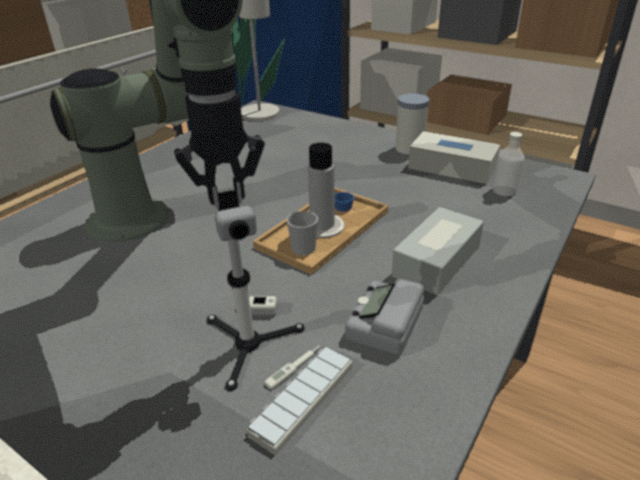

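The camera housing is at (236,222), which matches the projection for full rise. The flask stands upright on the coaster at (321,190), and the bystanders are unmoved. The hold was steady over 1 s, so I hand the job in.

```bash
python3 -c "
from cell import bot
bot.close_job()"
```

```text
the job is handed in; nothing more can be done
```

The job is done and handed in at about 26 s of robot time. The arm is still holding the camera at the second stop with the button squeezed in.

- **Flask:** I gripped it by the lid, drew it away from the mast, and stood it on the coaster. Contact came at z = 0.185 m, as predicted. I let go, and later pictures show it upright and centred.
- **Monopod:** I pinched the block across the button with 65 N. The gripper reads about 28 mm, against 30 mm for the block with the button flush. It read about 2 mm low on the flask's lid too, so I take the button as fully in.
- **Lift:** I pulled the mast straight up past the first stop until it met the solid end. The rise was about 0.110 m, and the camera sits in the scene picture where full rise should put it.
- **Final hold:** About 17 N of upward push, with no change over the 1 s I watched before handing in.
- **Other things:** None appear to have moved in the last scene picture.

**Disagreements:** The cameras differed by 4 to 9 mm on positions, so I mostly went by the wrist camera. When I first pinched the block, the side force showed my mast position was about 1.5 mm off. I corrected that before lifting.

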